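# Set up the inspection shuttle and load it with salvaged transformers

## Task

Get the salvaged transformers under the inspection camera: first swing the red steady leg out until it clicks home in its end position, then pull the tray right out to its loading stop, and with it there set every transformer that lies on the bench upright and flat in a pocket of its own. Then push the loaded tray fully in under the camera to its stop, leaving the leg out and the other things on the bench where they are.

Things in the scene. Friction and masses are not known exactly. Their poses are not given: they have to be found in the camera images.
- base: grey base plate of the inspection shuttle, 110 x 340 mm, fixed on the bench; origin at the centre of its underside, its y runs along the slide from the loading end (-y) to the camera end (+y). A steel column (at x 105, y 70 mm, 215 mm high) carries an arm and a white camera head with ring light (diameter 76 mm, centred at x 0, y 70 mm; its underside 128 mm above the bench)
- leg (a joint): red steady leg, hinged about a vertical axis at the loading end of the base; 0 = folded across the end of the base (pointing along base +x), it swings towards base -y and clicks over a spring ball (felt as a hump at about 1.1 to 1.38) into its end detent against the stop at 1.571 rad, pointing along base -y. Lightly stiff (under 3 N at the post)
- leg_hinge (a point): point on the leg's vertical hinge axis, 45 mm above the bench, at base x -40, y -185 mm
- leg_grip (a point): the upright red round post at the leg's free end, 16 mm in diameter, top 65 mm above the bench, 105 mm from the hinge axis; the point is on its axis 45 mm above the bench, 20 mm below the post's top
- tray (a joint): sliding tray on the base, travel 0 to 0.180 m along base +y: 0 = loading stop (pulled right out over the steady leg's end), 0.180 = inspection stop, centred under the camera. It stays where it is left (about 2 N)
- tray_handle (a point): the tray's upright yellow paddle, 34 mm wide (base x), 10 mm thick (base y), its top 75 mm above the bench; the point is in its middle 65 mm above the bench. It stands 30 mm outside the tray's -y end wall
- tray_floor (a point): centre of the tray's floor (upper face, 35 mm above the bench), axes as the base's. The tray is 132 (x) x 160 (y) mm outside, blue walls and dividers 4 mm thick and 7 mm high above the floor, making 2 (x) by 3 (y) pockets, each 60 (x) x 48 (y) mm inside, their centres at x -32 and +32 mm, y -52, 0 and +52 mm from this point
- part1: salvaged ferrite transformer, black base, dark core and yellow winding, a block 38 (its x) x 32 (its y) x 30 mm high, 70 g; origin at the centre of its underside, z up. From 4 to 6 of the six are on the bench; None from the start means absent
- part2: salvaged ferrite transformer, black base, dark core and yellow winding, a block 38 (its x) x 32 (its y) x 30 mm high, 70 g; origin at the centre of its underside, z up. From 4 to 6 of the six are on the bench; None from the start means absent
- part3: salvaged ferrite transformer, black base, dark core and yellow winding, a block 38 (its x) x 32 (its y) x 30 mm high, 70 g; origin at the centre of its underside, z up. From 4 to 6 of the six are on the bench; None from the start means absent
- part4: salvaged ferrite transformer, black base, dark core and yellow winding, a block 38 (its x) x 32 (its y) x 30 mm high, 70 g; origin at the centre of its underside, z up. From 4 to 6 of the six are on the bench; None from the start means absent
- part5: salvaged ferrite transformer, black base, dark core and yellow winding, a block 38 (its x) x 32 (its y) x 30 mm high, 70 g; origin at the centre of its underside, z up. From 4 to 6 of the six are on the bench; None from the start means absent
- part6: salvaged ferrite transformer, black base, dark core and yellow winding, a block 38 (its x) x 32 (its y) x 30 mm high, 70 g; origin at the centre of its underside, z up. From 4 to 6 of the six are on the bench; None from the start means absent
- meter: bystander, leave alone: red handheld multimeter lying flat, 90 x 170 x 38 mm
- pump: bystander, leave alone: blue desoldering pump with yellow plunger lying flat, about 245 mm long
- spool: bystander, leave alone: small green-flanged solder spool, diameter 52 mm, 30 mm high
- flask: bystander, leave alone: small clear bottle with black cap, diameter 44 mm, 100 mm high
- cleaner: bystander, leave alone: round dark tip-cleaner tin, diameter 60 mm, 33 mm high
- partsbox: bystander, leave alone: clear parts box, 80 x 110 x 28 mm
- mug: bystander, leave alone: teal cup, diameter 70 mm, 75 mm high

How it is judged (in metres and radians):
On the way, in this order (a step that is already met when the one before it is completed fails the run):
1. the steady leg is swung out and seated in its end detent (value of joint leg above 1.5 rad), for 0.3 s.
2. the tray is pulled out to its loading stop (value of joint tray below 0.005 m), for 0.2 s.
3. every transformer stands in a pocket while the tray is at its loading stop (x of part1 in the frame of tray_floor between -0.062 and 0.062 m and y of part1 in the frame of tray_floor between -0.076 and 0.076 m and z of part1 in the frame of tray_floor between -0.005 and 0.005 m and angle between each of part1, part2, part3, part4, part5, part6's own z axis and vertical below 0.13 rad and x of part2 in the frame of tray_floor between -0.062 and 0.062 m and y of part2 in the frame of tray_floor between -0.076 and 0.076 m and z of part2 in the frame of tray_floor between -0.005 and 0.005 m and x of part3 in the frame of tray_floor between -0.062 and 0.062 m and y of part3 in the frame of tray_floor between -0.076 and 0.076 m and z of part3 in the frame of tray_floor between -0.005 and 0.005 m and x of part4 in the frame of tray_floor between -0.062 and 0.062 m and y of part4 in the frame of tray_floor between -0.076 and 0.076 m and z of part4 in the frame of tray_floor between -0.005 and 0.005 m and x of part5 in the frame of tray_floor between -0.062 and 0.062 m and y of part5 in the frame of tray_floor between -0.076 and 0.076 m and z of part5 in the frame of tray_floor between -0.005 and 0.005 m and x of part6 in the frame of tray_floor between -0.062 and 0.062 m and y of part6 in the frame of tray_floor between -0.076 and 0.076 m and z of part6 in the frame of tray_floor between -0.005 and 0.005 m and value of joint tray below 0.012 m), for 0.3 s.
4. the tray is pushed in to its inspection stop (value of joint tray above 0.175 m), for 0.2 s.
At the end, for the whole second after the job is handed in: The leg is in its detent (over 1.50 rad), the tray is within 5 mm of its inspection stop, and every transformer present stands upright (within 0.13 rad) and flat on the tray's floor (within 5 mm of it) in a pocket, released. Pockets are too small for two (value of joint leg above 1.5 rad and value of joint tray above 0.175 m and x of part1 in the frame of tray_floor between -0.062 and 0.062 m and y of part1 in the frame of tray_floor between -0.076 and 0.076 m and z of part1 in the frame of tray_floor between -0.005 and 0.005 m and angle between each of part1, part2, part3, part4, part5, part6's own z axis and vertical below 0.13 rad and x of part2 in the frame of tray_floor between -0.062 and 0.062 m and y of part2 in the frame of tray_floor between -0.076 and 0.076 m and z of part2 in the frame of tray_floor between -0.005 and 0.005 m and x of part3 in the frame of tray_floor between -0.062 and 0.062 m and y of part3 in the frame of tray_floor between -0.076 and 0.076 m and z of part3 in the frame of tray_floor between -0.005 and 0.005 m and x of part4 in the frame of tray_floor between -0.062 and 0.062 m and y of part4 in the frame of tray_floor between -0.076 and 0.076 m and z of part4 in the frame of tray_floor between -0.005 and 0.005 m and x of part5 in the frame of tray_floor between -0.062 and 0.062 m and y of part5 in the frame of tray_floor between -0.076 and 0.076 m and z of part5 in the frame of tray_floor between -0.005 and 0.005 m and x of part6 in the frame of tray_floor between -0.062 and 0.062 m and y of part6 in the frame of tray_floor between -0.076 and 0.076 m and z of part6 in the frame of tray_floor between -0.005 and 0.005 m); the robot touches nothing.
It fails at once if a bystander is moved more than 30 mm (distance of any of meter, pump, spool, flask, cleaner, partsbox, mug from where it was at the start of the episode above 0.03 m).
Of part1, part2, part3, part4, part5, part6 only 4 to 6 are there at a start; the rules pass over those that are not, and their reading is None.
At some moment in a run one of part1, part2, part3, part4, part5, part6 may be knocked a few centimetres aside while the robot is not near it.
Once in a run the grip may slacken for a moment while it holds something.
It also fails if it takes over 210 s, if anything falls off the work surface, if the arm or the gripper's body presses on something with over 40 N, if the wrist force passes 120 N, or if a joint passes its speed limit or range.

## Robot

A 7-joint arm with a two-finger parallel gripper is mounted at the origin on the work surface. World frame = base frame: x ahead of the robot, y to its left, z up, the work surface at z = 0. Lengths are in mm, angles in rad, forces in N, time in s.
With the tool pointing down it reaches from about 400 to 850 mm from the base axis. Payload 6.9 kg.
Tool frame: the origin (TCP) lies midway between the tips of the shut fingers; the grasp point (between the pads) lies 19 mm behind it (grip_point_offset is the distance from the TCP to the grasp point, in mm); z points along the fingers, y is the line along which they close (so a half turn about z gives the same grasp; the last joint's range is limited). The gripper opens to 85 mm and grips with 20 to 120 N. Pads are 22 mm wide; open, the fingers measure 114 mm over their backs; the gripper's body (76 mm by 85 mm) begins 54 mm behind the grasp point. The pads swing forward as they close: fully open they stand 13 mm farther back than shut.
Start: joints at [1.272, 0.507, -0.238, 1.5, 0.126, 1.149, -0.155], TCP at [246.117, -574.489, 231.275] pointing down, gripper open.
Joint ranges: [-3.08, 3.08], [-0.24, 2.05], [-1.43, 1.35], [0, 2.5], [-1.52, 4.66], [0.17, 1.96], [-2.89, 2.89]. Speed limits (rad/s): [2.39, 2.39, 3.14, 3.14, 3.14, 3.14, 3.14].

## Interface

Orientations are given as a unit quaternion [x, y, z, w].
In Python, from station import sense, snapshot, camera_params, close_job, grip_point_offset gives the robot as it stands.
- The arm moves only by the tool drive_tool, never from a script. Its argument "deltas" is text: rows parted by semicolons, each of 7 numbers parted by spaces: the shift along the tool's x, y, z as a fraction of full scale, then the turn, a rotation vector about the tool's x, y, z as a fraction of full scale, then the opening, from 0 (shut) to 1 (fully open). In form: dx dy dz wx wy wz hand; .... A call has 1 to 20 rows; each row is the pose to reach, as a shift and turn from the pose commanded when the call began, along the tool's axes at that moment; what a row does not reach only later rows make up. Full scale, the value 1, is 500 mm for a shift and 90 degrees for a turn. A row lasts 1/12 s, in which the tool goes at most 41.7 mm and 7.16 degrees, less where a joint would pass 70% of its speed; a pose out of reach is approached as far as the arm can. A call with a number of a shift or a turn outside -1 to 1 is refused whole. A call with a gripper value outside its range is refused whole. The fingers move at their own pace and stop on an object; "grip_force" is the grip in N (left out, the last holds). Time passes only in rows, so rows that repeat a pose let the fingers close. It gives the time, the measured TCP pose, the force, the opening and the grip force at its end, in the units of the state.
- sense(): the state, without advancing time (a new reading comes with each control period).
- snapshot(name): name is "scene" or "top"; returns the picture (400x640x3 uint8, red, green, blue); there is no depth.
- camera_params(name): a dict with "mtx" (3x3 intrinsics, pixels), "k1" (the pictures are not rectified: a ray, as slopes to the right and down, at radius r is drawn at 1 + k1 r^2 times it, then the intrinsics apply), "cam_to_world" (4x4, takes a point from camera to world coordinates). Camera axes: x right, y down, z forward; pixel columns grow to the right and rows downward; lengths in mm; the calibration is good to about 2 mm. A picture is of the moment at which its call begins. camera_params takes no time and is no camera call.
- close_job(): hands the job in; it is judged then, once.
The state is a dict: "clock": time; "qpos": joint angles; "joint_vel": joint speeds; "effort": joint torques, N m; "eef_pos": TCP position; "tcp_rot": TCP orientation; "wrist_force": force on the tool from outside, world axes, zero at the start; "torque": the same for the moment, N m; "opening": finger opening in mm; "gripper_force": force on a finger pad.
Only numpy, scipy, OpenCV 4.12 (cv2) and the standard library are available. Lean on these libraries where they do the work, as an engineer would, in place of code of your own. Each camera call takes 0.05 s, during which the arm holds its last target. There are 200 camera calls.

## Working session

There is one attempt and no reset: what is moved stays moved. The work goes in short steps, Python scripts to look and compute and a tool call to move; the robot and the scene stay as the last step left them, time stands still between calls to the robot, and variables do not carry over. Pictures are saved under pics/ and viewed, at most 14 in all, crops included, and the job is handed in when it is done.

Besides the shell and the picture viewer there is one more tool, called after ">>>" by a JSON object that holds its "method" and its "body". drive_tool: Moves the arm, as the interface text tells. Shift numbers are shares of 500 mm and turn numbers shares of 90 degrees, none past 1 either way. Its arguments: {"type":"object","properties":{"deltas":{"type":"string"},"grip_force":{"type":"number"}},"required":["deltas"]}

```bash
ls; mkdir -p pics
python3 - <<'E'
from station import *
import cv2
for n in("scene","top"):
    im=snapshot(n); cv2.imwrite(f"pics/{n}0.png",im[:,:,::-1]); p=camera_params(n); print(n,p)
s=sense();print(s); print(grip_point_offset)
E
```

```text
pics
scene {'mtx': array([[518.23071755,   0.        , 321.55553136],
       [  0.        , 518.23071755, 193.91988488],
       [  0.        ,   0.        ,   1.        ]]), 'k1': -0.12067242510998127, 'cam_to_world': array([[-6.14499067e-01,  4.22258887e-01, -6.66399527e-01,
         1.80769859e+03],
       [ 7.88741026e-01,  3.10961775e-01, -5.30273862e-01,
         1.04616319e+03],
       [-1.66880706e-02, -8.51469440e-01, -5.24138628e-01,
         1.07776598e+03],
       [ 0.00000000e+00,  0.00000000e+00,  0.00000000e+00,
         1.00000000e+00]])}
top {'mtx': array([[449.3869636 ,   0.        , 323.37804642],
       [  0.        , 449.3869636 , 197.96744725],
       [  0.        ,   0.        ,   1.        ]]), 'k1': -0.07683167133551794, 'cam_to_world': array([[ 1.18971496e-02, -9.89565983e-01,  1.43588381e-01,
         3.50545031e+02],
       [-9.99928594e-01, -1.16123799e-02,  2.82114702e-03,
         2.56143253e+01],
       [-1.12430829e-03, -1.43611692e-01, -9.89633477e-01,
         1.54900462e+03],
       [ 0.00000000e+00,  0.00000000e+00,  0.00000000e+00,
         1.00000000e+00]])}
{'clock': 0.1, 'qpos': array([ 1.27149266,  0.50828528, -0.23750999,  1.50101748,  0.12568087,
        1.14891029, -0.15480759]), 'joint_vel': array([-0.00080863, -0.00211366,  0.00129265, -0.00252873,  0.00012804,
       -0.00113726,  0.00083259]), 'effort': array([-4.70122701e-03, -6.21842194e+01, -2.19462901e+00, -2.50209314e+01,
        1.25305829e-02,  7.81405630e-03,  7.35491710e-06]), 'eef_pos': array([ 245.8998289 , -574.10717925,  230.50159508]), 'tcp_rot': array([ 9.79588693e-01,  2.01010757e-01, -1.73687949e-04, -7.99183331e-04]), 'wrist_force': array([-0.66651289, -0.61901552, -0.50050199]), 'torque': array([ 0.00275655, -0.0036509 , -0.02045263]), 'gripper_force': 0.0, 'opening': 85.53961906258242}
18.700000000000003
```

View pics/top0.png

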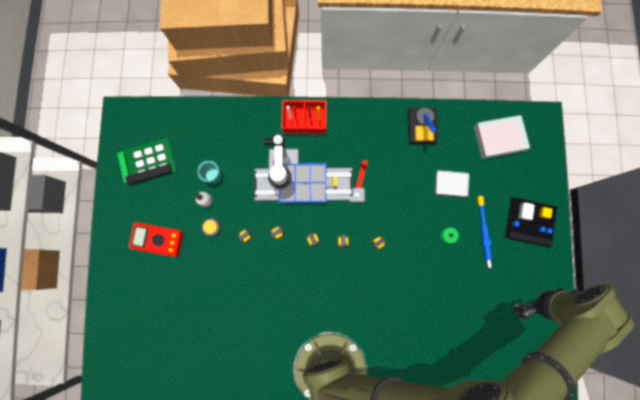

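View pics/scene0.png

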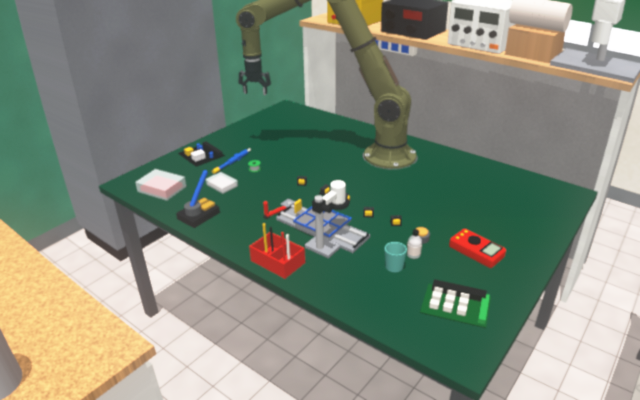

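The top view shows five transformers at about (245,236), (277,232), (312,239), (343,241) and (379,242). The base's loading end is on the right, and the leg hinge is at (358,196) with the post at (365,162). I'll enlarge this area.

```bash
cat > h.py <<'E'
import numpy as np, cv2
from station import *
from scipy.spatial.transform import Rotation as R
def ray(n,uv):
    p=camera_params(n); M=p["mtx"]
    d=np.array([p["k1"],0,0,0,0.])
    uv=cv2.undistortPoints(np.array(uv,float).reshape(-1,1,2),M,d).reshape(-1,2)
    T=p["cam_to_world"]; v=np.c_[uv,np.ones(len(uv))]@T[:3,:3].T
    return T[:3,3],v
def w(n,uv,z):
    o,v=ray(n,uv); t=(z-o[2])/v[:,2]; return o+v*t[:,None]
def px(n,P):
    p=camera_params(n);T=np.linalg.inv(p["cam_to_world"]);d=np.array([p["k1"],0,0,0,0.])
    return cv2.projectPoints(np.array(P,float).reshape(-1,1,3),cv2.Rodrigues(T[:3,:3])[0],T[:3,3],p["mtx"],d)[0].reshape(-1,2)
def crop(n,u0,v0,u1,v1,s,f):
    im=snapshot(n)[v0:v1,u0:u1,::-1]
    cv2.imwrite(f,cv2.resize(im,None,fx=s,fy=s,interpolation=cv2.INTER_CUBIC)); 
def to(P,yaw=None):
    """tool-frame row for world TCP target, tool y axis at world yaw(deg), pointing down"""
    s=sense(); r=R.from_quat(s["tcp_rot"]); d=r.inv().apply(np.array(P)-s["eef_pos"])/500
    out=list(d)
    if yaw is not None:
        best=None
        for k in(0,180):
            a=np.radians(yaw+k); y=np.array([np.cos(a),np.sin(a),0]); z=np.array([0,0,-1.]); x=np.cross(y,z)
            rv=(r.inv()*R.from_matrix(np.c_[x,y,z])).as_rotvec()/(np.pi/2)
            if best is None or np.linalg.norm(rv)<np.linalg.norm(best): best=rv
        out+=list(best)
    return np.round(out,4)
E
python3 - <<'E'
from h import *
crop("top",225,140,385,260,5,"pics/t1.png")
E
```

```text
(no output)
```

View pics/t1.png

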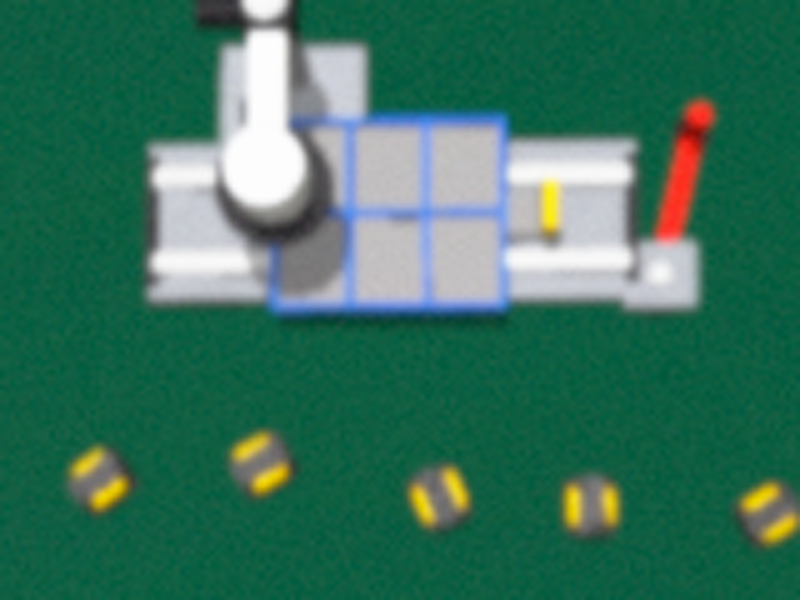

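The enlarged crop shows the base with corners at crop pixels (148,143), (638,138), (148,302) and (630,306). The tray's end wall is at x=507 and the handle at (551,206). The hinge is at (660,271), the post at (699,115), and all five parts appear upright.

Run:
```python
from h import *
import scipy.optimize as so
c=lambda L:[(225+(x+.5)/5-.5,140+(y+.5)/5-.5) for x,y in L]
pr=lambda n,a:print(n,np.round(a,1).tolist())
pr("base z15",w("top",c([(148,143),(638,138),(148,302),(630,306)]),15)[:,:2])
pr("rails/top25",w("top",c([(152,175),(632,172),(152,262),(632,262)]),25)[:,:2])
pr("tray z42",w("top",c([(507,117),(507,308),(274,308),(352,120),(352,308)]),42)[:,:2])
pr("handle75",w("top",c([(551,180),(551,232)]),75)[:,:2])
pr("hinge",w("top",c([(660,271)]),50)[:,:2])
pr("post65",w("top",c([(699,115)]),65)[:,:2])
pr("head",w("top",c([(264,168)]),150)[:,:2])
# parts
im=snapshot("top")
hsv=cv2.cvtColor(im,cv2.COLOR_RGB2HSV)
green=(hsv[...,0]>55)&(hsv[...,0]<90)&(hsv[...,1]>150)
m=((~green)*255).astype(np.uint8); 
n,lab,st,ce=cv2.connectedComponentsWithStats(m)
for i in range(1,n):
    x,y,ww,hh,a=st[i]
    if 222<y+hh/2<252 and 235<x<400 and 20<a<400:
        ys,xs=np.where(lab==i); r=cv2.minAreaRect(np.c_[xs,ys].astype(np.float32))
        wgt=1; yel=(lab==i)&(hsv[...,0]>18)&(hsv[...,0]<35)&(hsv[...,1]>150)
        print(a,np.round(ce[i],1),np.round(w("top",[ce[i]],20)[0,:2],1),"rect",np.round(r[1],1),round(r[2],1), yel.sum())
```

```text
base z15 [[675.3, 272.7], [682.7, -69.2], [563.2, 268.8], [564.4, -64.0]]
rails/top25 [[650.6, 267.5], [656.5, -64.5], [589.6, 265.4], [593.5, -64.6]]
tray z42 [[690.5, 22.4], [558.2, 20.9], [556.4, 178.8], [687.1, 128.6], [557.0, 125.9]]
handle75 [[640.3, -7.4], [605.1, -7.7]]
hinge [[583.6, -82.1]]
post65 [[688.2, -107.3]]
head [[631.3, 176.5]]
159 [276.7 232.2] [452.7 187.3] rect [13. 13.] 63.4 46
159 [244.4 235.5] [439.9 297.4] rect [12.7 13.4] 45.0 42
165 [312.3 238.9] [431.4  65.8] rect [14. 13.] 90.0 44
162 [342.9 240.7] [426.6 -37.9] rect [13. 12.] 90.0 42
164 [378.4 242.3] [ 422.6 -158.7] rect [13.3 13.3] 56.3 48
```

Run:
```python
from h import *
print(to([688,-107.5,130],76.5))
r=R.from_quat(sense()["tcp_rot"]); print(np.round(r.as_matrix(),3))
```

```text
[ 1.1802e+00 -5.0960e-01  2.0210e-01 -7.0000e-04  2.0000e-04  4.0770e-01]
[[ 0.919  0.394 -0.   ]
 [ 0.394 -0.919  0.001]
 [ 0.    -0.001 -1.   ]]
```

>>> {"method": "drive_tool", "body": {"deltas": "0.95 -0.41 0 0 0 0.4 0.5;0.95 -0.41 0 0 0 0.4 0.5;0.95 -0.41 0 0 0 0.4 0.5;0.95 -0.41 0 0 0 0.4 0.5;0.95 -0.41 0 0 0 0.4 0.5;0.95 -0.41 0 0 0 0.4 0.5;0.95 -0.41 0 0 0 0.4 0.5;0.95 -0.41 0 0 0 0.4 0.5;0.95 -0.41 0 0 0 0.4 0.5;0.95 -0.41 0 0 0 0.4 0.5;0.95 -0.41 0 0 0 0.4 0.5;0.95 -0.41 0 0 0 0.4 0.5;0.95 -0.41 0 0 0 0.4 0.5;0.95 -0.41 0 0 0 0.4 0.5;0.95 -0.41 0 0 0 0.4 0.5;0.95 -0.41 0 0 0 0.4 0.5"}}

```text
clock: 1.53
eef_pos: [601.2, -200.1, 231.0]
tcp_rot: [0.994, -0.112, -0.001, 0.0]
wrist_force: [0.2, -1.0, -1.1]
opening: 42.7
gripper_force: 0.0
```

Run:
```python
from h import *
s=sense();print(s["eef_pos"],s["qpos"]);print(to([688,-107.5,90],76.5),to([688,-107.5,42],76.5))
```

```text
[ 601.21507444 -200.10332708  230.95801216] [ 0.37426698  0.51783105 -0.15365903  1.47582637  0.08411028  1.15530008
 -1.58888045]
[ 0.1283 -0.2195  0.2816  0.0007  0.0006  0.0071] [ 0.1284 -0.2196  0.3776  0.0007  0.0006  0.0071]
```

>>> {"method": "drive_tool", "body": {"deltas": "0.128 -0.22 0.24 0 0 0.007 0.5;0.128 -0.22 0.24 0 0 0.007 0.5;0.128 -0.22 0.24 0 0 0.007 0.5;0.128 -0.22 0.24 0 0 0.007 0.5;0.128 -0.22 0.24 0 0 0.007 0.5;0.128 -0.22 0.24 0 0 0.007 0.5;0.128 -0.22 0.31 0 0 0.007 0.5;0.128 -0.22 0.376 0 0 0.007 0.5;0.128 -0.22 0.376 0 0 0.007 0.5;0.128 -0.22 0.376 0 0 0.007 0.5;0.128 -0.22 0.376 0 0 0.007 0.1;0.128 -0.22 0.376 0 0 0.007 0.1;0.128 -0.22 0.376 0 0 0.007 0.1;0.128 -0.22 0.376 0 0 0.007 0.1;0.128 -0.22 0.376 0 0 0.007 0.1;0.128 -0.22 0.376 0 0 0.007 0.1", "grip_force": 20}}

```text
clock: 2.87
eef_pos: [690.4, -106.5, 46.3]
tcp_rot: [0.993, -0.117, 0.002, 0.0]
wrist_force: [-0.6, -0.5, 8.1]
opening: 15.1
gripper_force: 21.6
```

Run:
```python
from h import *
s=sense();print(s["eef_pos"],s["wrist_force"],s["qpos"][6])
H=np.array([584.7,-82.7]);P=s["eef_pos"]
v=P[:2]-H;a0=np.arctan2(v[1],v[0]);print(np.hypot(*v),np.degrees(a0))
r=R.from_quat(s["tcp_rot"]);a1=np.radians(-89-1.5)
for k in range(1,19):
    a=a0+(a1-a0)*k/18; T=np.r_[H+105.5*np.array([np.cos(a),np.sin(a)]),P[2]]
    d=r.inv().apply(T-P)/500; print(np.round(d[:2],3), round(.5*k/18,3))
```

```text
[ 690.43210192 -106.48898991   46.3048795 ] [-0.62025037 -0.49605292  8.05720259] -1.7905924586887414
108.37524356184129 -12.68000540861182
[-0.006  0.016] 0.028
[-0.008  0.032] 0.056
[-0.01   0.048] 0.083
[-0.014  0.063] 0.111
[-0.02   0.078] 0.139
[-0.026  0.093] 0.167
[-0.033  0.107] 0.194
[-0.041  0.12 ] 0.222
[-0.051  0.133] 0.25
[-0.061  0.145] 0.278
[-0.072  0.157] 0.306
[-0.084  0.167] 0.333
[-0.097  0.177] 0.361
[-0.11   0.185] 0.389
[-0.125  0.193] 0.417
[-0.139  0.199] 0.444
[-0.154  0.204] 0.472
[-0.169  0.209] 0.5
```

>>> {"method": "drive_tool", "body": {"deltas": "0 0 -0.01 0 0 0 0.1;-0.006 0.016 -0.01 0 0 0.028 0.1;-0.008 0.032 -0.01 0 0 0.056 0.1;-0.01 0.048 -0.01 0 0 0.083 0.1;-0.014 0.063 -0.01 0 0 0.111 0.1;-0.02 0.078 -0.01 0 0 0.139 0.1;-0.026 0.093 -0.01 0 0 0.167 0.1;-0.033 0.107 -0.01 0 0 0.194 0.1;-0.041 0.12 -0.01 0 0 0.222 0.1;-0.051 0.133 -0.01 0 0 0.25 0.1;-0.061 0.145 -0.01 0 0 0.278 0.1;-0.072 0.157 -0.01 0 0 0.306 0.1;-0.084 0.167 -0.01 0 0 0.333 0.1;-0.097 0.177 -0.01 0 0 0.361 0.1;-0.11 0.185 -0.01 0 0 0.389 0.1;-0.125 0.193 -0.01 0 0 0.417 0.1;-0.139 0.199 -0.01 0 0 0.444 0.1;-0.154 0.204 -0.01 0 0 0.472 0.1;-0.169 0.209 -0.01 0 0 0.5 0.1;-0.169 0.209 -0.01 0 0 0.5 0.1"}}

```text
clock: 4.53
eef_pos: [586.8, -185.9, 49.2]
tcp_rot: [0.873, -0.488, 0.004, -0.003]
wrist_force: [12.6, 3.0, -13.2]
opening: 14.8
gripper_force: 20.7
```

Run:
```python
from h import *
s=sense();print(s["eef_pos"],s["wrist_force"],s["qpos"][6])
H=np.array([584.7,-82.7]);P=s["eef_pos"]
v=P[:2]-H;print(np.hypot(*v),np.degrees(np.arctan2(v[1],v[0])))
print(to([579,-189,50]))
crop("top",300,140,400,215,8,"pics/t2.png")
```

```text
[ 586.75104715 -185.86772223   49.19128819] [ 12.61007557   3.03653652 -13.22008139] -2.255567869375572
103.18810835277431 -88.86106949269639
[-0.0028  0.0165 -0.0018]
```

View pics/t2.png

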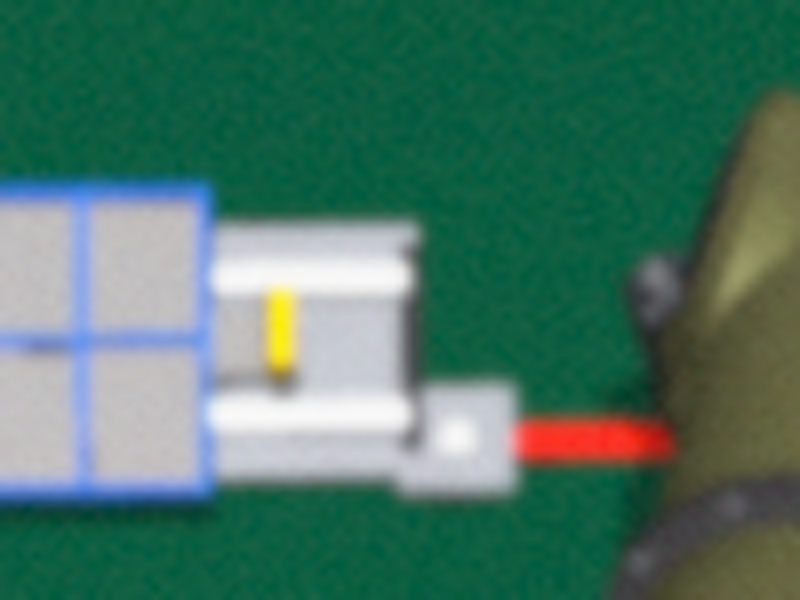

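The leg now lies straight along base -y (crop 515–676, row 440), and a 12 N reaction shows it is against its stop. Next I release it, lift off and go to the tray handle.

>>> {"method": "drive_tool", "body": {"deltas": "0 0 0 0 0 0 0.5;0 0 0 0 0 0 0.5;0 0 0 0 0 0 0.5;0 0 -0.08 0 0 0 0.5;0 0 -0.16 0 0 0 0.5;0 0 -0.2 0 0 0 0.5;0 0 -0.2 0 0 0 0.5"}}

```text
clock: 5.17
eef_pos: [584.6, -189.3, 154.1]
tcp_rot: [0.873, -0.488, 0.004, -0.001]
wrist_force: [0.8, -0.0, 0.7]
opening: 42.5
gripper_force: 0.0
```

Run:
```python
from h import *
s=sense();print(s["eef_pos"],s["wrist_force"],s["qpos"][6])
print(to([622.5,-8,110],91),to([622.5,-8,54],91))
p=px("top",[[584.7+1.8,-82.7-105,65]]);print(p)
```

```text
[ 584.61272148 -189.30343689  154.06807927] [ 0.75630025 -0.00483226  0.7351331 ] -2.2641631100464847
[-0.2701 -0.2536  0.0878 -0.0011 -0.0057 -0.6609] [-0.2708 -0.253   0.1998 -0.0011 -0.0057 -0.6609]
[[388.43299814 192.62159595]]
```

>>> {"method": "drive_tool", "body": {"deltas": "-0.27 -0.254 0.05 0 -0.005 -0.661 0.4;-0.27 -0.254 0.05 0 -0.005 -0.661 0.4;-0.27 -0.254 0.05 0 -0.005 -0.661 0.4;-0.27 -0.254 0.05 0 -0.005 -0.661 0.4;-0.27 -0.254 0.05 0 -0.005 -0.661 0.4;-0.27 -0.254 0.05 0 -0.005 -0.661 0.4;-0.27 -0.254 0.05 0 -0.005 -0.661 0.4;-0.27 -0.254 0.05 0 -0.005 -0.661 0.4;-0.27 -0.254 0.05 0 -0.005 -0.661 0.4;-0.27 -0.254 0.05 0 -0.005 -0.661 0.4;-0.27 -0.254 0.12 0 -0.005 -0.661 0.4;-0.27 -0.254 0.2 0 -0.005 -0.661 0.4;-0.27 -0.254 0.2 0 -0.005 -0.661 0.4;-0.27 -0.254 0.2 0 -0.005 -0.661 0.4;-0.27 -0.254 0.2 0 -0.005 -0.661 0.05;-0.27 -0.254 0.2 0 -0.005 -0.661 0.05;-0.27 -0.254 0.2 0 -0.005 -0.661 0.05;-0.27 -0.254 0.2 0 -0.005 -0.661 0.05;-0.27 -0.254 0.2 0 -0.005 -0.661 0.05"}}

```text
clock: 6.75
eef_pos: [621.2, -6.7, 50.6]
tcp_rot: [1.0, 0.009, -0.001, -0.002]
wrist_force: [-1.3, -0.1, 8.3]
opening: 9.2
gripper_force: 22.9
```

Run:
```python
from h import *
s=sense();P=s["eef_pos"];print(P,s["wrist_force"],s["opening"],s["qpos"][6])
for d in (60,111,113): print(to(P+np.array([.0175*d,-d,0])))
crop("scene",230,150,390,270,5,"pics/s3.png")
```

```text
[621.24188894  -6.66216553  50.58184561] [-1.30014505 -0.06906415  8.26065679] 9.247417064610879 -1.7358307115550131
[-1.0e-04  1.2e-01 -4.0e-04]
[-1.00e-04  2.22e-01 -7.00e-04]
[-1.00e-04  2.26e-01 -7.00e-04]
```

View pics/s3.png

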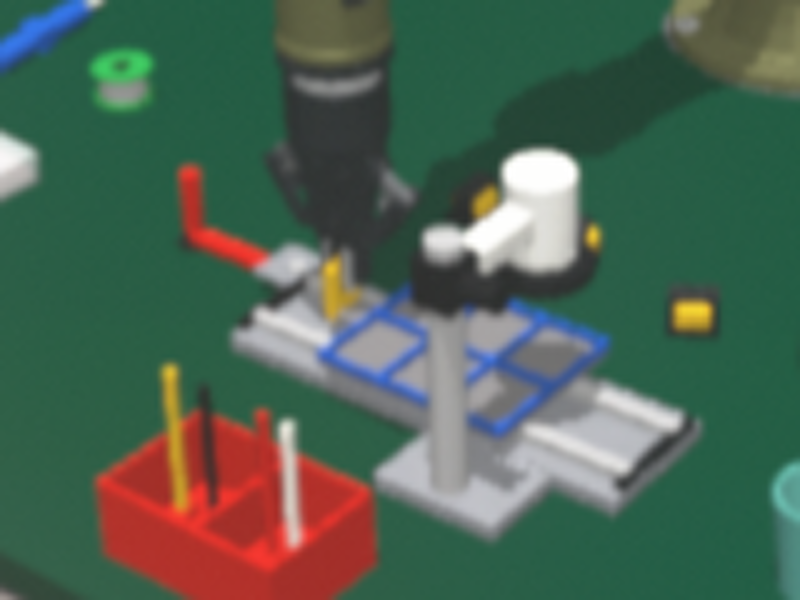

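The leg is swung out (post at crop 190,180) and the fingers hold the handle. Next I pull the tray.

>>> {"method": "drive_tool", "body": {"deltas": "0 0.02 -0.004 0 0 0 0.05;0 0.05 -0.004 0 0 0 0.05;0 0.08 -0.004 0 0 0 0.05;0 0.11 -0.004 0 0 0 0.05;0 0.14 -0.004 0 0 0 0.05;0 0.17 -0.004 0 0 0 0.05;0 0.195 -0.004 0 0 0 0.05;0 0.21 -0.004 0 0 0 0.05;0 0.22 -0.004 0 0 0 0.05;0 0.224 -0.004 0 0 0 0.05;0 0.224 -0.004 0 0 0 0.05;0 0.224 -0.004 0 0 0 0.05;0 0.224 -0.004 0 0 0 0.05"}}

```text
clock: 7.88
eef_pos: [623.5, -120.0, 50.7]
tcp_rot: [1.0, 0.009, -0.002, -0.001]
wrist_force: [5.1, -2.5, -4.4]
opening: 9.3
gripper_force: 22.1
```

>>> {"method": "drive_tool", "body": {"deltas": "0 0.008 0 0 0 0 0.05;0 0.016 0 0 0 0 0.05;0 0.016 0 0 0 0 0.05;0 0.016 0 0 0 0 0.05"}}

```text
clock: 8.22
eef_pos: [623.5, -120.3, 50.6]
tcp_rot: [1.0, 0.011, -0.002, -0.005]
wrist_force: [2.9, 13.9, -0.8]
opening: 9.5
gripper_force: 24.1
```

>>> {"method": "drive_tool", "body": {"deltas": "0 -0.012 0 0 0 0 0.4;0 -0.012 0 0 0 0 0.4;0 -0.012 0 0 0 0 0.4;0 -0.012 -0.08 0 0 0 0.4;0 -0.012 -0.16 0 0 0 0.4;0 -0.012 -0.24 0 0 0 0.4;0 -0.012 -0.24 0 0 0 0.4"}}

```text
clock: 8.8
eef_pos: [626.5, -122.8, 178.5]
tcp_rot: [1.0, 0.008, 0.003, -0.0]
wrist_force: [1.5, -0.7, 0.7]
opening: 34.0
gripper_force: 0.0
```

```bash
cat >> h.py <<'E'
def parts(u0=225,u1=395,v0=215,v1=265):
    im=snapshot("top"); big=cv2.resize(im[v0:v1,u0:u1],None,fx=6,fy=6,interpolation=cv2.INTER_CUBIC)
    hsv=cv2.cvtColor(big,cv2.COLOR_RGB2HSV)
    yel=((hsv[...,0]>15)&(hsv[...,0]<38)&(hsv[...,1]>120)&(hsv[...,2]>90))
    grow=cv2.dilate(yel.astype(np.uint8),np.ones((31,31)))
    n,lab=cv2.connectedComponents(grow); out=[]
    for i in range(1,n):
        ys,xs=np.where(yel&(lab==i))
        if len(xs)<300: continue
        P=w("top",np.c_[(xs+.5)/6-.5+u0,(ys+.5)/6-.5+v0],30)[:,:2]
        km=cv2.kmeans(P.astype(np.float32),2,None,(3,50,.01),5,cv2.KMEANS_PP_CENTERS)[2]
        d=km[1]-km[0]; yaw=np.degrees(np.arctan2(d[1],d[0]))
        yaw=(yaw+45)%90-45
        out.append((np.round(km.mean(0),1).tolist(),round(float(yaw),1),round(float(np.hypot(*d)),1),len(xs)))
    return out
E
python3 - <<'E'
from h import *
for p in parts(): print(p)
s=sense();P=s["eef_pos"];print(P,s["wrist_force"],s["opening"],s["qpos"][6])
crop("top",260,140,400,245,5,"pics/t4.png")
E
```

```text
([452.29998779296875, 186.60000610351562], 33.2, 27.0, 2088)
([440.20001220703125, 296.3999938964844], 37.7, 27.2, 2046)
([430.8999938964844, 65.30000305175781], 26.5, 26.4, 2041)
([426.1000061035156, -37.400001525878906], 0.9, 26.4, 1991)
[ 625.08148072 -122.61303925  174.90955436] [-0.01173891  0.49198379 -1.44040117] 34.22674418177064 -1.526792829617568
```

View pics/t4.png

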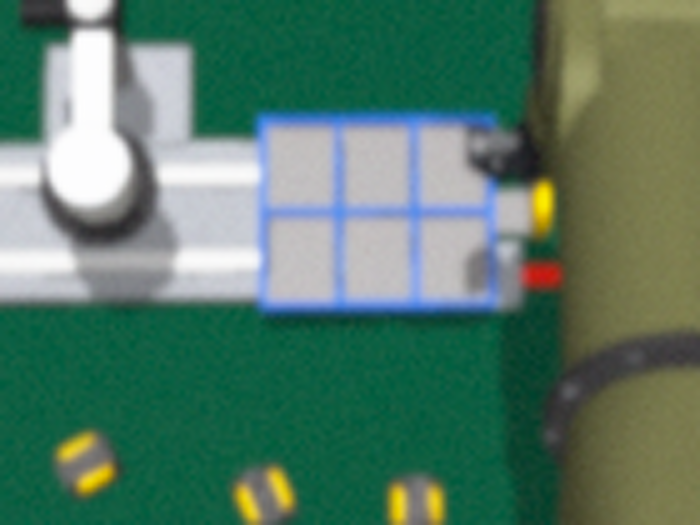

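The tray is at its loading stop. Its corners are near crop (264,120), (264,306), (494,118) and (494,308), with divider crossings at (340,213) and (415,212).

Run:
```python
from h import *
c=lambda L:[(260+(x+.5)/5-.5,140+(y+.5)/5-.5) for x,y in L]
W=w("top",c([(264,120),(264,306),(494,118),(494,308),(340,213),(415,212)]),42)[:,:2];print(np.round(W,1).tolist())
print(W[:4].mean(0),W[4:].mean(0))
print(to([452.3,186.6,170],33.2)) 
print(to([426.1,-37.4,120],1),to([426.1,-37.4,5],1))
```

```text
[[687.8, 69.0], [559.1, 67.0], [691.1, -88.8], [559.5, -88.8], [623.6, 16.2], [624.9, -34.9]]
[624.37948693 -10.41480787] [624.2838795   -9.37036596]
[-3.319e-01 -6.235e-01  6.300e-03 -2.000e-04  2.200e-03  6.418e-01]
[-3.915e-01 -1.763e-01  1.056e-01  4.000e-04  2.300e-03  9.995e-01] [-3.909e-01 -1.758e-01  3.356e-01  4.000e-04  2.300e-03  9.995e-01]
```

```bash
sed -i 's/for k in(0,180)/for k in(0,)/' h.py
python3 - <<'E'
from h import *
print(to([426.1,-37.4,100],1),to([426.1,-37.4,5],1))
E
```

```text
[-3.9140e-01 -1.7620e-01  1.4560e-01 -2.3000e-03  4.0000e-04 -1.0005e+00] [-3.9090e-01 -1.7580e-01  3.3560e-01 -2.3000e-03  4.0000e-04 -1.0005e+00]
```

>>> {"method": "drive_tool", "body": {"deltas": "-0.391 -0.176 0.05 0 0 -1 0.75;-0.391 -0.176 0.05 0 0 -1 0.75;-0.391 -0.176 0.05 0 0 -1 0.75;-0.391 -0.176 0.05 0 0 -1 0.75;-0.391 -0.176 0.05 0 0 -1 0.75;-0.391 -0.176 0.05 0 0 -1 0.75;-0.391 -0.176 0.05 0 0 -1 0.75;-0.391 -0.176 0.1 0 0 -1 0.75;-0.391 -0.176 0.14 0 0 -1 0.75;-0.391 -0.176 0.14 0 0 -1 0.75;-0.391 -0.176 0.14 0 0 -1 0.75;-0.391 -0.176 0.14 0 0 -1 0.75;-0.391 -0.176 0.14 0 0 -1 0.75;-0.391 -0.176 0.14 0 0 -1 0.75;-0.391 -0.176 0.14 0 0 -1 0.75"}}

```text
clock: 10.15
eef_pos: [424.3, -36.7, 100.6]
tcp_rot: [0.702, 0.712, -0.002, -0.005]
wrist_force: [-0.4, 0.0, 0.3]
opening: 63.8
gripper_force: 0.0
```

Run:
```python
from h import *
s=sense();print(s["qpos"],s["eef_pos"])
print(to([426.1,-37.4,6],1))
```

```text
[ 0.50263348  0.44389025 -0.65588912  2.16646552  0.42760406  0.66866839
 -0.43536866] [424.25214491 -36.72159023 100.60909565]
[-0.0022  0.0053  0.1892 -0.0056 -0.0027 -0.0016]
```

>>> {"method": "drive_tool", "body": {"deltas": "-0.002 0.005 0.07 0 0 0 0.75;-0.002 0.005 0.14 0 0 0 0.75;-0.002 0.005 0.188 0 0 0 0.75;-0.002 0.005 0.188 0 0 0 0.75;-0.002 0.005 0.188 0 0 0 0.75;-0.002 0.005 0.188 0 0 0 0.3;-0.002 0.005 0.188 0 0 0 0.3;-0.002 0.005 0.188 0 0 0 0.3;-0.002 0.005 0.188 0 0 0 0.3;-0.002 0.005 0.188 0 0 0 0.3;-0.002 0.005 0.188 0 0 0 0.3", "grip_force": 40}}

```text
clock: 11.07
eef_pos: [428.0, -36.9, 9.0]
tcp_rot: [0.701, 0.713, -0.0, -0.002]
wrist_force: [-0.5, 1.2, 7.4]
opening: 37.3
gripper_force: 40.5
```

Run:
```python
from h import *
s=sense();print(s["qpos"][6],s["eef_pos"],s["opening"],s["gripper_force"])
print(to([592.3,-10.6,110],1),to([592.3,-10.6,42],1))
```

```text
-0.6307096900891989 [428.04828697 -36.90380752   8.97477993] 37.3056913349291 40.46521604061127
[ 4.750e-02  3.286e-01 -2.031e-01 -2.300e-03 -2.100e-03  1.000e-04] [ 4.700e-02  3.291e-01 -6.710e-02 -2.300e-03 -2.100e-03  1.000e-04]
```

>>> {"method": "drive_tool", "body": {"deltas": "0 0 -0.08 0 0 0 0.3;0 0 -0.16 0 0 0 0.3;0.02 0.1 -0.2 0 0 0 0.3;0.02 0.2 -0.2 0 0 0 0.3;0.02 0.3 -0.2 0 0 0 0.3;0.02 0.4 -0.2 0 0 0 0.3;-0.04 0.45 -0.2 0 0 0 0.3;-0.04 0.455 -0.2 0 0 0 0.3;-0.04 0.455 -0.2 0 0 0 0.3;-0.04 0.455 -0.2 0 0 0 0.3;-0.04 0.455 -0.2 0 0 0 0.3"}}

```text
clock: 11.98
eef_pos: [654.9, -52.8, 106.4]
tcp_rot: [0.701, 0.713, -0.001, -0.004]
wrist_force: [-0.7, 0.6, -0.1]
opening: 37.7
gripper_force: 40.6
```

Run:
```python
from h import *
s=sense();print(s["qpos"][6],s["eef_pos"],s["opening"],s["gripper_force"])
print(to([657.2,-61.4,46],1))
```

```text
-0.3455275196693261 [654.91345331 -52.75064347 106.41066018] 37.65521738084051 40.615700483322144
[-0.0179  0.0051  0.1207 -0.0044 -0.0028  0.0004]
```

>>> {"method": "drive_tool", "body": {"deltas": "-0.018 0.005 0.03 0 0 0 0.3;-0.018 0.005 0.06 0 0 0 0.3;-0.018 0.005 0.09 0 0 0 0.3;-0.018 0.005 0.11 0 0 0 0.3;-0.018 0.005 0.118 0 0 0 0.3;-0.018 0.005 0.122 0 0 0 0.3;-0.018 0.005 0.122 0 0 0 0.3"}}

```text
clock: 12.57
eef_pos: [657.6, -61.7, 44.9]
tcp_rot: [0.7, 0.714, -0.001, -0.004]
wrist_force: [0.2, -0.1, -0.6]
opening: 37.2
gripper_force: 40.6
```

>>> {"method": "drive_tool", "body": {"deltas": "0 0 0.003 0 0 0 0.3;0 0 0.004 0 0 0 0.3;0 0 0.004 0 0 0 0.3;0 0 0.004 0 0 0 0.58;0 0 0.004 0 0 0 0.58;0 0 0.004 0 0 0 0.58;0 0 -0.04 0 0 0 0.58;0 0 -0.1 0 0 0 0.58;0 0 -0.15 0 0 0 0.58;0 0 -0.15 0 0 0 0.58"}}

```text
clock: 13.4
eef_pos: [661.3, -61.3, 125.3]
tcp_rot: [0.701, 0.714, 0.002, -0.001]
wrist_force: [0.0, 0.1, 0.4]
opening: 49.4
gripper_force: 0.0
```

Run:
```python
from h import *
s=sense();print(s["qpos"][6],s["eef_pos"],s["opening"],s["gripper_force"])
for p in parts(): print(p)
print(to([430.9,65.3,80],26.5))
crop("top",260,140,400,245,5,"pics/t5.png")
```

```text
-0.32045840641066453 [661.25518307 -61.2914387  125.26266667] 49.443645737044804 0.0
([452.29998779296875, 186.5], 33.1, 26.9, 2104)
([440.29998779296875, 296.29998779296875], 37.7, 27.2, 2069)
([431.0, 65.30000305175781], 26.2, 26.4, 2056)
([422.1000061035156, -158.0], 33.0, 23.7, 2121)
[ 2.619e-01 -4.538e-01  8.710e-02 -1.000e-04 -2.400e-03 -2.828e-01]
```

View pics/t5.png

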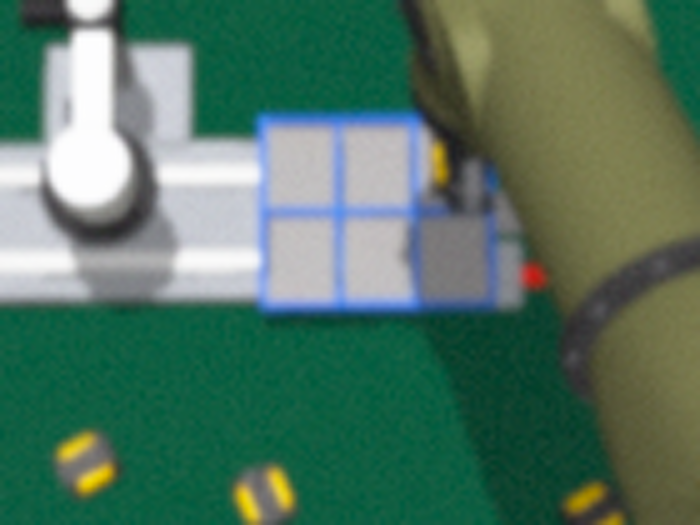

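Part 4 sits in the +x/-y pocket (yellow bar at crop 438,165). Next is part 3.

>>> {"method": "drive_tool", "body": {"deltas": "0.262 -0.454 0 0 0 -0.28 0.7;0.262 -0.454 0 0 0 -0.28 0.75;0.262 -0.454 0 0 0 -0.28 0.75;0.262 -0.454 0 0 0 -0.28 0.75;0.262 -0.454 0 0 0 -0.28 0.75;0.262 -0.454 0.04 0 0 -0.28 0.75;0.262 -0.454 0.087 0 0 -0.28 0.75;0.262 -0.454 0.12 0 0 -0.28 0.75;0.262 -0.454 0.16 0 0 -0.28 0.75;0.262 -0.454 0.2 0 0 -0.28 0.75;0.262 -0.454 0.234 0 0 -0.28 0.75;0.262 -0.454 0.234 0 0 -0.28 0.75;0.262 -0.454 0.234 0 0 -0.28 0.75;0.262 -0.454 0.234 0 0 -0.28 0.3;0.262 -0.454 0.234 0 0 -0.28 0.3;0.262 -0.454 0.234 0 0 -0.28 0.3;0.262 -0.454 0.234 0 0 -0.28 0.3;0.262 -0.454 0.234 0 0 -0.28 0.3"}}

```text
clock: 15.0
eef_pos: [428.7, 65.3, 5.7]
tcp_rot: [0.528, 0.849, 0.0, -0.003]
wrist_force: [-0.6, -0.4, 6.4]
opening: 37.5
gripper_force: 40.9
```

Run:
```python
from h import *
s=sense();print(s["qpos"][6],s["eef_pos"],s["opening"],s["gripper_force"])
print(to([656.3,-9.4,105],1))
```

```text
-0.549456759127108 [428.72511547  65.28518355   5.70408115] 37.5363058646772 40.90895354747772
[-0.3341  0.3417 -0.2014 -0.0025 -0.0031  0.2804]
```

>>> {"method": "drive_tool", "body": {"deltas": "0 0 -0.08 0 0 0 0.3;0 0 -0.16 0 0 0 0.3;-0.08 0.08 -0.2 0 0 0.07 0.3;-0.14 0.14 -0.2 0 0 0.14 0.3;-0.2 0.2 -0.2 0 0 0.2 0.3;-0.26 0.26 -0.2 0 0 0.28 0.3;-0.31 0.32 -0.2 0 0 0.28 0.3;-0.334 0.342 -0.2 0 0 0.28 0.3;-0.334 0.342 -0.2 0 0 0.28 0.3;-0.334 0.342 -0.2 0 0 0.28 0.3;-0.334 0.342 -0.2 0 0 0.28 0.3;-0.334 0.342 -0.2 0 0 0.28 0.3"}}

```text
clock: 16.0
eef_pos: [655.0, -8.6, 103.3]
tcp_rot: [0.7, 0.714, -0.001, -0.004]
wrist_force: [0.1, -0.6, -0.1]
opening: 37.3
gripper_force: 40.7
```

Run:
```python
from h import *
s=sense();print(s["qpos"][6],s["eef_pos"],s["opening"],s["gripper_force"])
print(to([656.3,-9.4,41.5],1))
```

```text
-0.4138506234922688 [654.95106041  -8.61557606 103.25371359] 37.26054358787219 40.72230935096741
[-0.0021  0.0036  0.1235 -0.0047 -0.0026  0.0013]
```

>>> {"method": "drive_tool", "body": {"deltas": "-0.002 0.003 0.03 0 0 0 0.3;-0.002 0.003 0.06 0 0 0 0.3;-0.002 0.003 0.09 0 0 0 0.3;-0.002 0.003 0.11 0 0 0 0.3;-0.002 0.003 0.12 0 0 0 0.3;-0.002 0.003 0.124 0 0 0 0.3;-0.002 0.003 0.124 0 0 0 0.3;-0.002 0.003 0.124 0 0 0 0.3;-0.002 0.003 0.124 0 0 0 0.58;-0.002 0.003 0.124 0 0 0 0.58;-0.002 0.003 0.124 0 0 0 0.58;-0.002 0.003 0.08 0 0 0 0.58;-0.002 0.003 0.02 0 0 0 0.58;-0.002 0.003 -0.03 0 0 0 0.58;-0.002 0.003 -0.03 0 0 0 0.58"}}

```text
clock: 17.25
eef_pos: [660.6, -9.4, 123.7]
tcp_rot: [0.701, 0.714, 0.002, -0.001]
wrist_force: [0.8, 0.6, -0.3]
opening: 49.6
gripper_force: 0.0
```

Run:
```python
from h import *
s=sense();print(s["qpos"][6],s["eef_pos"],s["opening"],s["gripper_force"])
for p in parts(): print(p)
print(to([452.3,186.5,7],33.1))
```

```text
-0.40042971065455996 [660.63385564  -9.35582889 123.67933702] 49.564238655093966 0.0
([452.29998779296875, 186.60000610351562], 33.1, 26.9, 2094)
([440.20001220703125, 296.3999938964844], 37.8, 27.2, 2056)
[ 3.991e-01 -4.073e-01  2.305e-01  3.000e-04 -2.600e-03 -3.562e-01]
```

>>> {"method": "drive_tool", "body": {"deltas": "0 -0.08 0 0 0 0 0.7;0.02 -0.16 0 0 0 -0.08 0.75;0.06 -0.24 0 0 0 -0.16 0.75;0.12 -0.3 0 0 0 -0.24 0.75;0.18 -0.36 0 0 0 -0.32 0.75;0.26 -0.407 0 0 0 -0.356 0.75;0.34 -0.407 0.02 0 0 -0.356 0.75;0.399 -0.407 0.08 0 0 -0.356 0.75;0.399 -0.407 0.15 0 0 -0.356 0.75;0.399 -0.407 0.2 0 0 -0.356 0.75;0.399 -0.407 0.231 0 0 -0.356 0.75;0.399 -0.407 0.231 0 0 -0.356 0.75;0.399 -0.407 0.231 0 0 -0.356 0.75;0.399 -0.407 0.231 0 0 -0.356 0.3;0.399 -0.407 0.231 0 0 -0.356 0.3;0.399 -0.407 0.231 0 0 -0.356 0.3;0.399 -0.407 0.231 0 0 -0.356 0.3;0.399 -0.407 0.231 0 0 -0.356 0.3"}}

```text
clock: 18.8
eef_pos: [450.7, 186.0, 5.9]
tcp_rot: [0.477, 0.879, 0.001, -0.003]
wrist_force: [-0.6, -0.6, 6.0]
opening: 31.3
gripper_force: 40.2
```

Run:
```python
from h import *
s=sense();print(s["qpos"][6],s["eef_pos"],s["opening"],s["gripper_force"])
print(to([470,-10.6,105],1),to([592.3,-10.6,105],1))
```

```text
-0.6151823691822458 [450.74020042 185.97032679   5.87545712] 31.27859359897419 40.22231698036194
[-0.3493 -0.1824 -0.2001 -0.0018 -0.0035  0.3561] [-0.4828  0.0226 -0.2011 -0.0018 -0.0035  0.3561]
```

>>> {"method": "drive_tool", "body": {"deltas": "0 0 -0.08 0 0 0 0.3;0 0 -0.16 0 0 0 0.3;-0.08 -0.04 -0.2 0 0 0.07 0.3;-0.16 -0.06 -0.2 0 0 0.14 0.3;-0.24 -0.05 -0.2 0 0 0.21 0.3;-0.32 -0.02 -0.2 0 0 0.28 0.3;-0.4 0 -0.2 0 0 0.356 0.3;-0.46 0.022 -0.2 0 0 0.356 0.3;-0.483 0.022 -0.2 0 0 0.356 0.3;-0.483 0.022 -0.2 0 0 0.356 0.3;-0.483 0.022 -0.2 0 0 0.356 0.3;-0.483 0.022 -0.2 0 0 0.356 0.3"}}

```text
clock: 19.8
eef_pos: [590.5, -9.5, 103.2]
tcp_rot: [0.7, 0.714, -0.001, -0.004]
wrist_force: [0.4, 0.1, -1.2]
opening: 31.4
gripper_force: 40.2
```

Run:
```python
from h import *
s=sense();print(s["qpos"][6],s["eef_pos"],s["opening"],s["gripper_force"])
print(to([592.3,-10.6,41.5],1))
```

```text
-0.44739109861768567 [590.50098277  -9.50652982 103.23741271] 31.40446418057767 40.18964231014252
[-0.0028  0.0044  0.1234 -0.0045 -0.003   0.0017]
```

>>> {"method": "drive_tool", "body": {"deltas": "-0.002 0.004 0.03 0 0 0 0.3;-0.002 0.004 0.06 0 0 0 0.3;-0.002 0.004 0.09 0 0 0 0.3;-0.002 0.004 0.11 0 0 0 0.3;-0.002 0.004 0.12 0 0 0 0.3;-0.002 0.004 0.124 0 0 0 0.3;-0.002 0.004 0.124 0 0 0 0.3;-0.002 0.004 0.124 0 0 0 0.3;-0.002 0.004 0.124 0 0 0 0.5;-0.002 0.004 0.124 0 0 0 0.5;-0.002 0.004 0.124 0 0 0 0.5;-0.002 0.004 0.08 0 0 0 0.5;-0.002 0.004 0.02 0 0 0 0.5;-0.002 0.004 -0.03 0 0 0 0.5;-0.002 0.004 -0.03 0 0 0 0.5"}}

```text
clock: 21.05
eef_pos: [596.5, -11.0, 123.0]
tcp_rot: [0.701, 0.714, 0.002, -0.001]
wrist_force: [0.7, 0.4, 0.4]
opening: 42.9
gripper_force: 0.0
```

Run:
```python
from h import *
s=sense();print(s["qpos"][6],s["eef_pos"],s["opening"],s["gripper_force"])
for p in parts(): print(p)
print(to([440.2,296.4,7],37.8))
```

```text
-0.4305201849478808 [596.45066676 -11.03007043 122.95472046] 42.916189982135286 0.0
([440.29998779296875, 296.3999938964844], 37.5, 27.3, 2064)
[ 6.205e-01 -2.991e-01  2.302e-01  1.000e-04 -2.500e-03 -4.085e-01]
```

>>> {"method": "drive_tool", "body": {"deltas": "0.03 -0.07 0 0 0 0 0.7;0.08 -0.14 0 0 0 -0.08 0.75;0.14 -0.2 0 0 0 -0.16 0.75;0.21 -0.25 0 0 0 -0.24 0.75;0.28 -0.299 0 0 0 -0.32 0.75;0.36 -0.299 0 0 0 -0.4 0.75;0.44 -0.299 0 0 0 -0.408 0.75;0.52 -0.299 0 0 0 -0.408 0.75;0.59 -0.299 0.04 0 0 -0.408 0.75;0.62 -0.299 0.1 0 0 -0.408 0.75;0.62 -0.299 0.16 0 0 -0.408 0.75;0.62 -0.299 0.21 0 0 -0.408 0.75;0.62 -0.299 0.231 0 0 -0.408 0.75;0.62 -0.299 0.231 0 0 -0.408 0.75;0.62 -0.299 0.231 0 0 -0.408 0.75;0.62 -0.299 0.231 0 0 -0.408 0.3;0.62 -0.299 0.231 0 0 -0.408 0.3;0.62 -0.299 0.231 0 0 -0.408 0.3;0.62 -0.299 0.231 0 0 -0.408 0.3;0.62 -0.299 0.231 0 0 -0.408 0.3"}}

```text
clock: 22.77
eef_pos: [438.7, 296.1, 6.1]
tcp_rot: [0.44, 0.898, 0.001, -0.003]
wrist_force: [-0.8, -1.5, 7.1]
opening: 31.3
gripper_force: 40.3
```

Run:
```python
from h import *
s=sense();print(s["qpos"][6],s["eef_pos"],s["opening"],s["gripper_force"])
print(to([460,100,105],1),to([591.4,41.4,105],1))
for p in parts(): print(p)
```

```text
-0.6956327458727422 [438.72379549 296.11082326   6.11083702] 31.27819365022172 40.310869216918945
[-0.335  -0.2065 -0.1998 -0.0015 -0.0038  0.4082] [-0.5885 -0.0703 -0.2015 -0.0015 -0.0038  0.4082]
([422.1000061035156, -158.10000610351562], 31.8, 26.0, 2194)
```

>>> {"method": "drive_tool", "body": {"deltas": "0 0 -0.08 0 0 0 0.3;0 0 -0.16 0 0 0 0.3;-0.07 -0.04 -0.2 0 0 0.07 0.3;-0.14 -0.08 -0.2 0 0 0.14 0.3;-0.21 -0.12 -0.2 0 0 0.21 0.3;-0.28 -0.16 -0.2 0 0 0.28 0.3;-0.34 -0.19 -0.2 0 0 0.34 0.3;-0.41 -0.16 -0.2 0 0 0.408 0.3;-0.48 -0.12 -0.2 0 0 0.408 0.3;-0.55 -0.08 -0.2 0 0 0.408 0.3;-0.588 -0.07 -0.2 0 0 0.408 0.3;-0.588 -0.07 -0.2 0 0 0.408 0.3;-0.588 -0.07 -0.2 0 0 0.408 0.3;-0.588 -0.07 -0.2 0 0 0.408 0.3"}}

```text
clock: 23.98
eef_pos: [590.0, 42.2, 103.0]
tcp_rot: [0.7, 0.714, -0.001, -0.004]
wrist_force: [-0.3, 1.1, -1.3]
opening: 31.3
gripper_force: 40.1
```

Run:
```python
from h import *
s=sense();print(s["qpos"][6],s["eef_pos"],s["opening"],s["gripper_force"])
print(to([591.4,41.4,42],1))
```

```text
-0.5344975447350423 [589.95038973  42.17523394 102.96175063] 31.287426653342123 40.13634502887726
[-0.0021  0.0037  0.1219 -0.0044 -0.0027  0.0009]
```

>>> {"method": "drive_tool", "body": {"deltas": "-0.002 0.004 0.03 0 0 0 0.3;-0.002 0.004 0.06 0 0 0 0.3;-0.002 0.004 0.09 0 0 0 0.3;-0.002 0.004 0.11 0 0 0 0.3;-0.002 0.004 0.119 0 0 0 0.3;-0.002 0.004 0.123 0 0 0 0.3;-0.002 0.004 0.123 0 0 0 0.3;-0.002 0.004 0.123 0 0 0 0.3;-0.002 0.004 0.123 0 0 0 0.5;-0.002 0.004 0.123 0 0 0 0.5;-0.002 0.004 0.123 0 0 0 0.5;-0.002 0.004 0.08 0 0 0 0.5;-0.002 0.004 0.02 0 0 0 0.5;-0.002 0.004 -0.03 0 0 0 0.5;-0.002 0.004 -0.03 0 0 0 0.5"}}

```text
clock: 25.23
eef_pos: [595.7, 41.6, 122.7]
tcp_rot: [0.701, 0.714, 0.002, -0.001]
wrist_force: [1.5, 0.3, 1.0]
opening: 42.8
gripper_force: 0.0
```

Run:
```python
from h import *
s=sense();print(s["qpos"][6],s["eef_pos"],s["opening"],s["gripper_force"])
for p in parts(): print(p)
print(to([422.1,-158.1,90],32))
crop("top",240,120,400,260,5,"pics/t6.png")
```

```text
-0.5174490665203536 [595.65907643  41.60728035 122.65312376] 42.78591236997039 0.0
[-0.3923 -0.3523  0.0596 -0.     -0.0028 -0.3441]
```

View pics/t6.png

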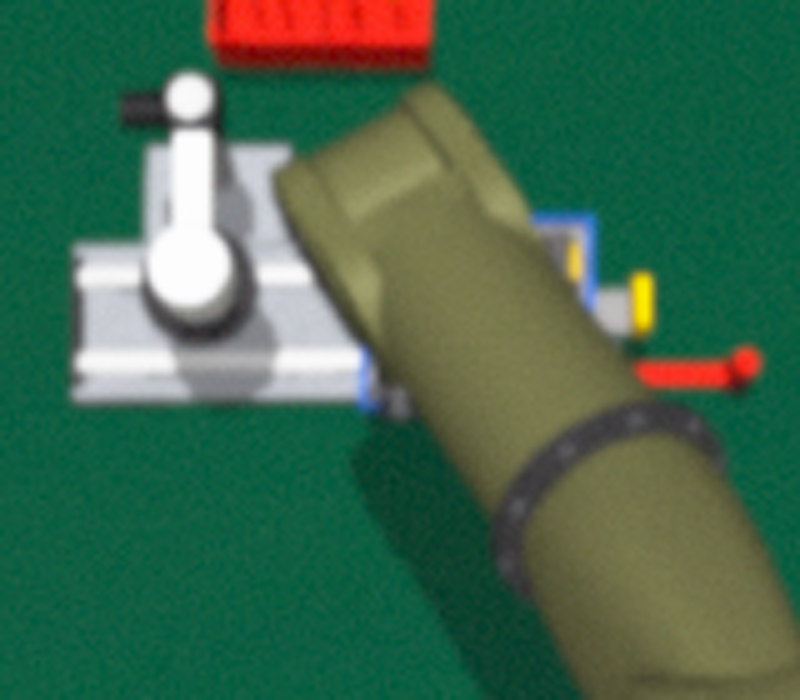

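The picture shows the leg still out (post at crop 745,362). The arm hides most of the tray, and the right-hand part is visible in its pocket. Next is the last part.

>>> {"method": "drive_tool", "body": {"deltas": "0 -0.08 0 0 0 0 0.7;-0.04 -0.15 0 0 0 -0.08 0.75;-0.1 -0.2 0 0 0 -0.16 0.75;-0.16 -0.25 0 0 0 -0.24 0.75;-0.23 -0.3 0 0 0 -0.32 0.75;-0.3 -0.345 0 0 0 -0.38 0.75;-0.36 -0.352 0.02 0 0 -0.38 0.75;-0.392 -0.352 0.06 0 0 -0.38 0.75;-0.392 -0.352 0.06 0 0 -0.38 0.75;-0.392 -0.352 0.06 0 0 -0.38 0.75"}}

```text
clock: 26.17
eef_pos: [419.1, -158.9, 86.7]
tcp_rot: [0.461, 0.887, 0.0, -0.005]
wrist_force: [0.1, 0.0, 0.5]
opening: 63.9
gripper_force: 0.0
```

Run:
```python
from h import *
s=sense();print(s["qpos"],s["eef_pos"],s["opening"],s["gripper_force"])
print(to([422.1,-158.1,7],36))
crop("top",240,130,400,250,5,"pics/t7.png")
```

```text
[ 0.87645161  0.54362066 -0.83144405  2.12623098  0.60025652  0.73357725
  0.26119984] [ 419.0535289  -158.8774057    86.74121962] 63.87491676776472 0.0
[-0.0038  0.0066  0.1594 -0.0029 -0.0064 -0.0098]
```

View pics/t7.png

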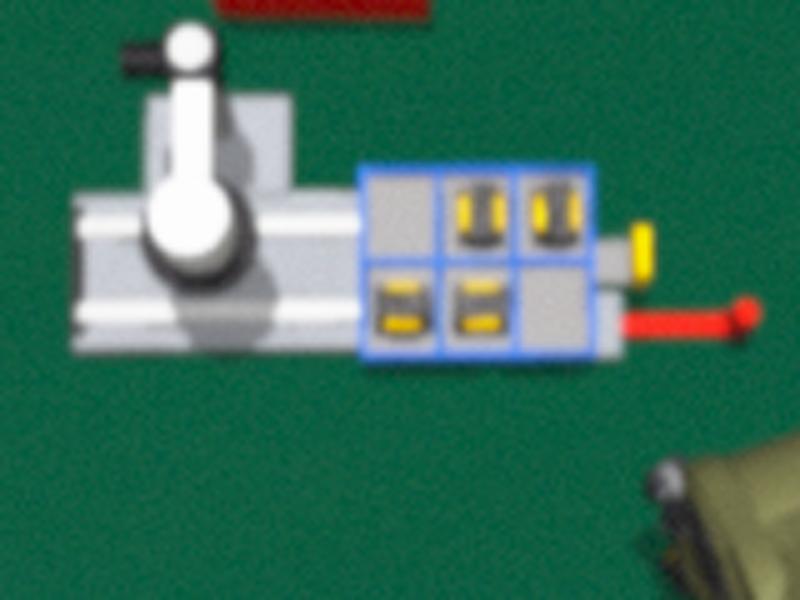

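Four parts sit centred in their pockets, and the pocket at crop (555,310) is free for the last one.

>>> {"method": "drive_tool", "body": {"deltas": "-0.004 0.006 0.05 0 0 0 0.75;-0.004 0.006 0.1 0 0 0 0.75;-0.004 0.006 0.14 0 0 0 0.75;-0.004 0.006 0.16 0 0 0 0.75;-0.004 0.006 0.16 0 0 0 0.75;-0.004 0.006 0.16 0 0 0 0.75;-0.004 0.006 0.16 0 0 0 0.3;-0.004 0.006 0.16 0 0 0 0.3;-0.004 0.006 0.16 0 0 0 0.3;-0.004 0.006 0.16 0 0 0 0.3;-0.004 0.006 0.16 0 0 0 0.3"}}

```text
clock: 27.13
eef_pos: [424.1, -158.1, 9.1]
tcp_rot: [0.46, 0.888, 0.0, -0.003]
wrist_force: [-0.9, 1.1, 7.6]
opening: 31.2
gripper_force: 39.3
```

Run:
```python
from h import *
s=sense();print(s["qpos"][6],s["eef_pos"],s["opening"],s["gripper_force"])
print(to([593.2,-62.6,105],1))
```

```text
0.08542881203017147 [ 424.14413523 -158.05895248    9.1368159 ] 31.150521977821008 39.28017318248749
[-0.0382  0.3859 -0.1927 -0.0023 -0.0028  0.3806]
```

>>> {"method": "drive_tool", "body": {"deltas": "0 0 -0.08 0 0 0 0.3;0 0 -0.16 0 0 0 0.3;-0.01 0.07 -0.2 0 0 0.07 0.3;-0.02 0.14 -0.2 0 0 0.14 0.3;-0.03 0.21 -0.2 0 0 0.21 0.3;-0.038 0.28 -0.2 0 0 0.28 0.3;-0.038 0.34 -0.2 0 0 0.34 0.3;-0.038 0.386 -0.2 0 0 0.38 0.3;-0.038 0.386 -0.2 0 0 0.38 0.3;-0.038 0.386 -0.2 0 0 0.38 0.3;-0.038 0.386 -0.2 0 0 0.38 0.3"}}

```text
clock: 28.05
eef_pos: [591.8, -63.2, 107.3]
tcp_rot: [0.7, 0.714, -0.002, -0.004]
wrist_force: [-1.0, -0.2, -1.7]
opening: 31.6
gripper_force: 40.2
```

Run:
```python
from h import *
s=sense();print(s["qpos"][6],s["eef_pos"],s["opening"],s["gripper_force"])
print(to([593.2,-62.6,44.5],1))
```

```text
-0.35298757125646746 [591.83731193 -63.17015256 107.30440317] 31.58802999309339 40.24665176868439
[ 0.0007  0.0037  0.1256 -0.0047 -0.002   0.0012]
```

>>> {"method": "drive_tool", "body": {"deltas": "0.001 0.004 0.03 0 0 0 0.3;0.001 0.004 0.06 0 0 0 0.3;0.001 0.004 0.09 0 0 0 0.3;0.001 0.004 0.11 0 0 0 0.3;0.001 0.004 0.12 0 0 0 0.3;0.001 0.004 0.127 0 0 0 0.3;0.001 0.004 0.127 0 0 0 0.3;0.001 0.004 0.127 0 0 0 0.3;0.001 0.004 0.127 0 0 0 0.5;0.001 0.004 0.127 0 0 0 0.5;0.001 0.004 0.127 0 0 0 0.5;0.001 0.004 0.08 0 0 0 0.5;0.001 0.004 0.02 0 0 0 0.5;0.001 0.004 -0.03 0 0 0 0.5;0.001 0.004 -0.03 0 0 0 0.5"}}

```text
clock: 29.3
eef_pos: [597.5, -61.5, 127.2]
tcp_rot: [0.701, 0.714, 0.002, -0.001]
wrist_force: [0.3, 0.3, 0.1]
opening: 43.0
gripper_force: 0.0
```

Run:
```python
from h import *
s=sense();print(s["qpos"][6],s["eef_pos"],s["opening"],s["gripper_force"])
print(to([623.5,-190,130],-89),to([623.5,-190,130],0))
```

```text
-0.34087231420321 [597.54779771 -61.50807819 127.21245124] 42.97475396947539 0.0
[-0.2579  0.0472 -0.0064 -0.0012 -0.0023  1.0007] [-0.2579  0.0472 -0.0064  0.0006 -0.0022  0.0118]
```

>>> {"method": "drive_tool", "body": {"deltas": "-0.06 0.02 0 0 0 0 0;-0.13 0.05 0 0 0 0 0;-0.19 0.051 0 0 0 0 0;-0.19 0.051 0 0 0 0 0;-0.19 0.051 0 0 0 0 0;-0.19 0.051 0 0 0 0 0"}}

```text
clock: 29.8
eef_pos: [621.8, -156.0, 121.4]
tcp_rot: [0.701, 0.714, -0.001, -0.004]
wrist_force: [0.5, 0.4, 0.4]
opening: -0.2
gripper_force: 0.0
```

Run:
```python
from h import *
s=sense();print(s["qpos"][6],s["eef_pos"],s["opening"])
for y in(-155,-137,44,50): print(to([623.5-(y+150)*.0175,y,55],1))
crop("top",240,130,400,250,5,"pics/t8.png")
```

```text
-0.18318149744302858 [ 621.75592921 -155.99625272  121.3865261 ] -0.20679236817810415
[ 0.0013  0.0046  0.1328 -0.0044 -0.003   0.0006]
[ 0.0373  0.0047  0.1329 -0.0044 -0.003   0.0006]
[ 0.3993  0.005   0.1347 -0.0044 -0.003   0.0006]
[ 0.4113  0.005   0.1347 -0.0044 -0.003   0.0006]
```

View pics/t8.png

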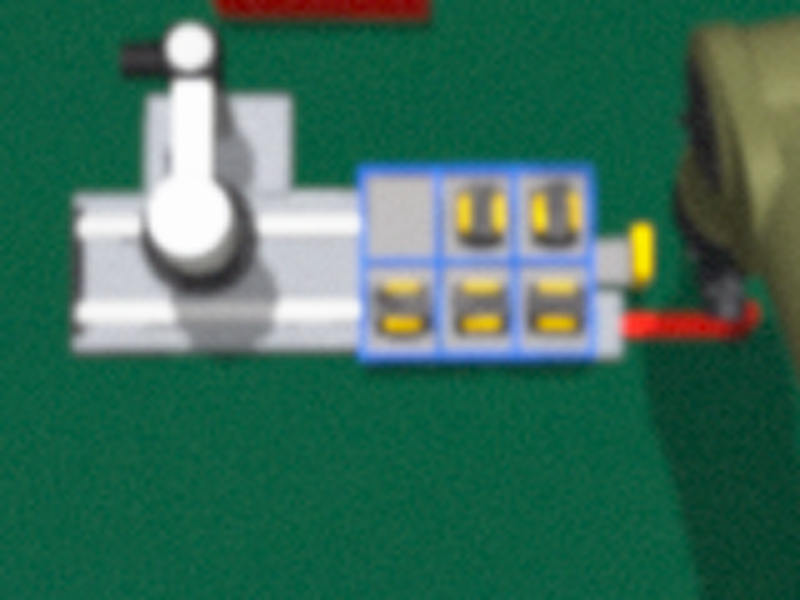

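All five parts are seated in pockets, with one pocket empty and no parts left on the bench. Next I lower behind the handle and push gently.

>>> {"method": "drive_tool", "body": {"deltas": "0.001 0.005 0.05 0 0 0 0;0.001 0.005 0.1 0 0 0 0;0.001 0.005 0.134 0 0 0 0;0.001 0.005 0.134 0 0 0 0;0.015 0.005 0.134 0 0 0 0;0.025 0.005 0.134 0 0 0 0;0.032 0.005 0.134 0 0 0 0;0.038 0.005 0.134 0 0 0 0;0.044 0.005 0.134 0 0 0 0;0.05 0.005 0.134 0 0 0 0;0.06 0.005 0.134 0 0 0 0;0.074 0.005 0.134 0 0 0 0;0.09 0.005 0.134 0 0 0 0;0.108 0.005 0.134 0 0 0 0;0.128 0.005 0.134 0 0 0 0;0.148 0.005 0.134 0 0 0 0;0.168 0.005 0.134 0 0 0 0;0.188 0.005 0.134 0 0 0 0;0.208 0.005 0.134 0 0 0 0;0.228 0.005 0.134 0 0 0 0"}}

```text
clock: 31.52
eef_pos: [621.9, -41.2, 55.1]
tcp_rot: [0.7, 0.714, -0.001, -0.004]
wrist_force: [2.0, -2.6, 0.2]
opening: 0.0
gripper_force: 1.2
```

Run:
```python
from h import *
s=sense();print(s["qpos"],s["eef_pos"],s["wrist_force"])
for y in(40,44,50): print(to([623.5-(y+150)*.0175,y,55],1))
```

```text
[ 0.37648368  0.74108846 -0.59142561  1.70180635  0.5113541   0.86507036
 -0.41645782] [621.94043464 -41.18576014  55.05820857] [ 2.01143075 -2.57077653  0.20106692]
[ 0.1624 -0.0005  0.0007 -0.0042 -0.0024  0.0008]
[ 0.1704 -0.0005  0.0008 -0.0042 -0.0024  0.0008]
[ 0.1824 -0.0005  0.0008 -0.0042 -0.0024  0.0008]
```

>>> {"method": "drive_tool", "body": {"deltas": "0.02 0 0 0 0 0 0;0.04 0 0 0 0 0 0;0.06 0 0 0 0 0 0;0.08 0 0 0 0 0 0;0.1 0 0 0 0 0 0;0.118 0 0 0 0 0 0;0.132 0 0 0 0 0 0;0.142 0 0 0 0 0 0;0.15 0 0 0 0 0 0;0.156 0 0 0 0 0 0;0.162 0 0 0 0 0 0;0.168 0 0 0 0 0 0;0.174 0 0 0 0 0 0;0.178 0 0 0 0 0 0;0.178 0 0 0 0 0 0"}}

```text
clock: 32.77
eef_pos: [620.2, 43.8, 55.4]
tcp_rot: [0.701, 0.713, -0.003, -0.003]
wrist_force: [-1.9, -7.6, 2.3]
opening: 0.1
gripper_force: 3.8
```

Force is rising at about y = 44, as expected at the stop. I'll press a little more to confirm.

>>> {"method": "drive_tool", "body": {"deltas": "0.006 0 0 0 0 0 0;0.012 0 0 0 0 0 0;0.012 0 0 0 0 0 0;0.012 0 0 0 0 0 0"}}

```text
clock: 33.1
eef_pos: [620.2, 43.8, 55.5]
tcp_rot: [0.703, 0.711, -0.006, -0.0]
wrist_force: [-1.8, -20.4, 6.8]
opening: 0.0
gripper_force: 9.8
```

The tray is firmly at its stop. Now I back off along -y, rise and move clear.

>>> {"method": "drive_tool", "body": {"deltas": "-0.03 0 0 0 0 0 0;-0.08 0 0 0 0 0 0;-0.12 0 0 0 0 0 0;-0.14 0 -0.06 0 0 0 0;-0.16 0 -0.14 0 0 0 0;-0.22 0 -0.2 0 0 0 0;-0.3 -0.05 -0.25 0 0 0 0;-0.38 -0.1 -0.25 0 0 0 0;-0.46 -0.15 -0.25 0 0 0 0;-0.54 -0.2 -0.25 0 0 0 0;-0.6 -0.2 -0.25 0 0 0 0;-0.6 -0.2 -0.25 0 0 0 0;-0.6 -0.2 -0.25 0 0 0 0"}}

```text
clock: 34.18
eef_pos: [525.1, -255.2, 179.8]
tcp_rot: [0.704, 0.711, -0.002, -0.003]
wrist_force: [-0.1, -0.2, -0.3]
opening: -0.0
gripper_force: 0.0
```

Run:
```python
from h import *
a=snapshot("top")[130:250,230:390]; b=snapshot("scene")[150:270,270:390]
f=lambda i,s:cv2.resize(i[:,:,::-1],None,fx=s,fy=s,interpolation=cv2.INTER_CUBIC)
cv2.imwrite("pics/f.png",np.hstack([f(a,2.8),f(b,2.8)]))
```

```text
(no output)
```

View pics/f.png

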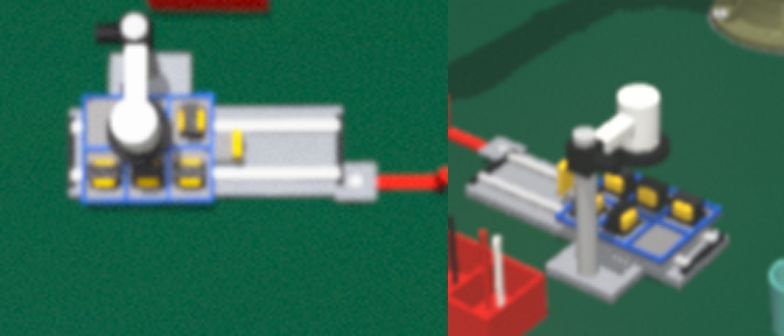

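The tray is under the camera and the leg is out. The part at about (625,218) in the right half looks slanted, so I'll enlarge it.

Run:
```python
from h import *
crop("scene",305,195,375,247,10,"pics/g.png")
```

```text
(no output)
```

View pics/g.png

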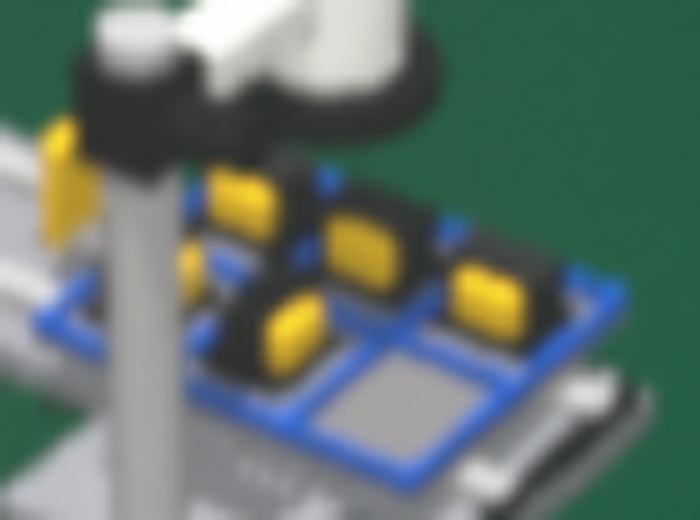

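The part at crop (270,330) is upright. It is only turned 90° from the others, and every part sits inside its own walls, so I'll hand in.

```bash
python3 -c "
from station import *
print(close_job())"
```

```text
the job is handed in; nothing more can be done
None
```

I handed the job in: the leg is out against its stop, all five transformers are upright in their own pockets, and the tray is at its inspection stop under the camera; no verdict came back.

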